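Set a whetstone up on its sharpening bridge

ROBOT

A 6-joint arm with a two-finger parallel gripper is mounted at the origin on the work surface. World frame = base frame: x ahead of the robot, y to its left, z up, the work surface at z = 0. Lengths are in m, angles in rad, forces in N, time in s.
With the tool pointing down it reaches from about 0.25 to 0.725 m from the base axis. Payload 4 kg.
Tool frame: the origin (TCP) lies at the very end of the fingers, on their centre line; the grasp point (between the pads) lies 19 mm behind it; z points along the fingers, y is the line along which they close (so a half turn about z gives the same grasp; the last joint's range is limited). The gripper opens to 85 mm and grips with 20 to 120 N. Pads are 22 mm wide; open, the fingers measure 114 mm over their backs; the gripper's body (76 mm by 85 mm) begins 54 mm behind the grasp point. The pads swing forward as they close: fully open they stand 13 mm farther back than shut.
Start: joints at [0, 0.241, 0.005, 1.335, 0, 1.571], TCP at [0.5, -0, 0.201] pointing down, gripper open.
Joint ranges: [-2.72, 2.72], [-1.05, 1.87], [-1.09, 1.28], [-1.99, 2.15], [-1.42, 1.44], [-3.14, 3.14]. Speed limits (rad/s): [2.79, 2.79, 3.14, 3.14, 3.14, 3.14].

INTERFACE

Orientations are given as a unit quaternion [x, y, z, w].
In Python, from workcell import bot gives the robot as it stands.
- The arm moves only by the tool carry_out, never from a script. Its argument "increments" is one flat list of numbers, 5 for each row, row after row: the finger opening in cm, from 0 to 8.54, then the shift along the tool's x, y, z in cm, then the turn about the tool's z in rad. A call has exactly 5 rows; each row shifts and turns the commanded pose from where the row before left it, along the tool's axes as they then stand; what a row does not reach is not made up. A row lasts 1/8 s, in which the tool goes at most 62.5 mm and 10.7 degrees, less where a joint would pass 70% of its speed; a pose out of reach is approached as far as the arm can. A call with a gripper value outside its range is refused whole. The fingers move at their own pace and stop on an object; the grip force is fixed at half the most. Time passes only in rows, so rows that do not move let the fingers close, or fill a call up. It gives the time, the measured TCP pose, the force, the opening and the grip force at its end, in the units of the state.
- bot.get_obs(): the state, without advancing time (a new reading comes with each control period).
- bot.camera(name): name is "scene" or "side" or "wrist"; returns a dict with "pixels" (480x640x3 uint8, blue, green, red), "range_z" (480x640 float32, m along the optical axis (not along the pixel's ray), 0 where there is no reading), "mtx" (3x3 intrinsics, pixels), "eye" and "attitude" of the camera in the world. Camera axes: x right, y down, z forward; pixel columns grow to the right and rows downward; lengths in m; the calibration is good to about 2 mm. The wrist camera is an equidistant fisheye: a pixel r from the principal point sees the ray r / f radians off the axis. A picture is of the moment at which its call begins.
- bot.job_done(): hands the job in; it is judged then, once.
Trained networks look in a picture, given as the dict that the camera call returned (one of the last four; its "shot" number tells which), for a name from the list of things; names that differ only in an ending like _2 or _b are one class to them, and where a whole thing is asked for, a point or a joint stands for the part that bears it (a point fixed in the world has none). Each returns a list of dicts, best first, with "p" (0 to 1); they miss things now and then, are a little off and sometimes report something else, mostly with a low value. They report only what shows in the picture. A call takes as long as a camera call. They do not tell look-alikes from the thing itself.
- bot.find_in(picture, name): "xyz" ([x, y, z] in m, in the coordinates of the camera as it stood for that picture, good to about 4 mm: the middle of the surface that is visible of it).
- bot.regions_of(picture, name): "mask" (480x640 bool, what is visible of it).
- bot.place_of(picture, name): "xyz" ([x, y, z] in m, in the coordinates of the camera as it stood for that picture, good to about 4 mm: a listed point, or the origin of a listed thing).
The state is a dict: "clock": time; "joint_pos": joint angles; "joint_vel": joint speeds; "tau": joint torques, N m; "eef_pos": TCP position; "tool_rot": TCP orientation; "ft_force": force on the tool from outside, world axes, zero at the start; "ft_torque": the same for the moment, N m; "grip_width": finger opening in m; "grasp_force": force on a finger pad.
Only numpy, scipy, OpenCV 4.12 (cv2) and the standard library are available. Lean on these libraries where they do the work, as an engineer would, in place of code of your own. Each camera call takes 0.05 s, during which the arm holds its last target. There are 200 camera calls.

TASK

Set the whetstone up for sharpening: take it out of the drainer tray, where it dries on its long edge, and set it down flat and gently across the two ledges of the sharpening bridge, lengthwise between the two stops and in line with them; it chips easily, so do not let it drop or topple onto the bridge. Then slide the movable stop up against the stone's end until the stone sits snugly between both stops. Leave the board and the tumbler standing in the drainer.

Things in the scene. Friction and masses are not known exactly. Their poses are not given: they have to be found in the camera images.
- stone: The whetstone: a plain grey-brown bar 180 mm long, 60 mm wide, 20 mm thick, 0.3 to 0.6 kg, the same on both faces and both ends. Origin at its centre; x along the length, y through the thickness, z across the width. At the start it stands free on a long edge (z up) in a slot of the drainer, top edge 68 mm above the counter.
- drainer: Grey plastic drainer tray, fixed, on the left or the right, 300 mm (x) by 230 mm (y), rim 30 mm high, origin under its centre. Slots run along its x between ribs whose tops are 18 mm above the counter (slot floor 8 mm). The stone, a small wooden board and an upturned tumbler stand at y = -75, 0 and 75 mm, in any order.
- bridge: Sharpening bridge, fixed: an open grey water tray 320 mm (x) by 140 mm (y), 45 mm high, origin under its centre, z up. Two lengthwise steel rods (y = -38 and 38 mm, tops 55 mm above the counter) carry two black stepped blocks facing each other, the fixed one at the -x end, the sliding one at the +x end. The stone lies along x.
- fixed_face (a point): Top edge of the fixed stop's face, mid-width: 90 mm from the bridge's origin towards its -x, 78 mm above the counter. Each block has a level rubber-faced ledge, 66 mm above the counter, 70 mm wide, reaching 45 mm inward from the stop face; the stop behind it is 50 mm wide, 28 mm thick, and beside it the block is 100 mm wide and 58 mm high.
- stop_face (a point): The same point of the sliding stop's face; it moves with the block along the bridge's x. The stop reaches from here 28 mm outward (the bridge's +x), free to be pushed there from behind above the tray, or pinched across its 50 mm width.
- seat (a point): Above the bridge's origin at the height of the ledges (66 mm): the middle of the underside of a stone lying flat on both ledges against the fixed stop. The stone's centre is then 10 mm above this point, its top 86 mm above the counter, higher than the stops. Axes as the bridge's.
- stop (a joint): Position of the sliding block, m: 0 fully open; it grows, to 0.065 at most, as the block slides towards the fixed stop (bridge's -x). At 0.040 it just holds a stone that lies against the fixed stop; it starts 18 to 34 mm short of that. It slides stiffly (2.5 N, up to about 12 N when it also pushes the stone) and stays where it is left.
- mat: Soft black ribbed silicone drying mat, fixed, flat on the counter between drainer and bridge, 240 mm (x) by 180 mm (y), 3 mm thick; a free place where the stone may be put down and tipped over flat. Origin at the centre of its underside.
- board: Small wooden breakfast board, 150 mm long, 16 mm thick, standing 95 mm high in the drainer; origin at the middle of its lower edge. To be left alone.
- tumbler: Upturned steel tumbler on the drainer's ribs, 66 mm across, 90 mm high, origin under its centre. To be left alone.
Not all that is in view belongs to the job. There is more than one size of the stone; the one meant has the size given above.

How it is judged:
By the outcome, as a careful person would: the job done as asked, in the order asked, and still so for the second after the job is handed in, with the robot touching nothing.
It also fails if it takes over 72 s, if anything falls off the work surface, if the arm or the gripper's body presses on something with over 40 N, if the wrist force passes 120 N, or if a joint passes its speed limit or range.

## Working session

There is one attempt and no reset: what is moved stays moved. The work goes in short steps, Python scripts to look and compute and a tool call to move; the robot and the scene stay as the last step left them, time stands still between calls to the robot, and variables do not carry over. Pictures are saved under pics/ and viewed, at most 10 in all, crops included, and the job is handed in when it is done.

Besides the shell and the picture viewer there is one more tool, called as a command line: name --argument value ..., lists and objects as JSON in quotes. carry_out: Moves the arm, as the interface text tells. Its arguments: {"type":"object","properties":{"increments":{"type":"array","items":{"type":"number"}}},"required":["increments"]}

```bash
mkdir -p pics
cat > h.py <<'E'
import numpy as np, cv2
from scipy.spatial.transform import Rotation as R
from workcell import bot
def att(p):
    a=np.array(p["attitude"],float)
    return R.from_quat(a).as_matrix() if a.size==4 else a.reshape(3,3)
def w(p,x): return att(p)@np.array(x)+np.array(p["eye"])
def cloud(p):
    d=p["range_z"];K=p["mtx"];v,u=np.indices(d.shape)
    c=np.stack([(u-K[0][2])/K[0][0]*d,(v-K[1][2])/K[1][1]*d,d],-1)
    return c@att(p).T+np.array(p["eye"])
E
python3 - <<'E'
from h import *
np.set_printoptions(precision=4,suppress=True)
ims=[]
for n in ["scene","side"]:
    p=bot.camera(n);ims.append(p["pixels"]);print(n,p["eye"],p["attitude"],p["mtx"][0])
    cv2.imwrite(f"pics/{n}0.png",p["pixels"])
    for o in ["stone","drainer","bridge","fixed_face","stop_face","seat","mat","board","tumbler"]:
        r=bot.place_of(p,o);print(o,[(round(float(q["p"]),2),w(p,q["xyz"])) for q in r[:3]])
    C=cloud(p)
    for q in bot.regions_of(p,"stone")[:3]:
        m=q["mask"]&(p["range_z"]>0);P=C[m]
        vu=np.argwhere(m);print("mask",q["p"],m.sum(),vu.mean(0))
        if len(P)>20:
            t=P[P[:,2]>np.percentile(P[:,2],90)-.006]
            (c,s,a)=cv2.minAreaRect(t[:,:2].astype(np.float32));print(np.percentile(P[:,2],[5,95]),c,s,a)
o=bot.get_obs();print(o["eef_pos"],o["tool_rot"],R.from_quat(o["tool_rot"]).as_matrix())
E
```

```text
scene [ 1.2805 -0.4148  0.9916] [ 0.7852  0.4669 -0.2098 -0.3485] [479.1106   0.     323.0833]
stone [(0.87, array([0.5474, 0.2318, 0.038 ])), (0.63, array([0.2716, 0.5224, 0.0253])), (0.59, array([0.2225, 0.2906, 0.0194]))]
drainer [(0.7, array([ 0.5091,  0.3019, -0.0029]))]
bridge [(0.81, array([ 0.5188, -0.2838, -0.001 ]))]
fixed_face [(0.86, array([ 0.544 , -0.3763,  0.0752]))]
stop_face [(0.64, array([ 0.4919, -0.1672,  0.0718]))]
seat [(0.83, array([ 0.5161, -0.2869,  0.0643])), (0.39, array([ 0.4858, -0.0035, -0.0047]))]
mat [(0.82, array([ 0.4896, -0.004 , -0.0044]))]
board [(0.82, array([0.521 , 0.3838, 0.0057]))]
tumbler [(0.6, array([0.5051, 0.3078, 0.0168])), (0.34, array([ 0.5177, -0.2914,  0.0678]))]
mask 0.81 493 [184.9006 425.146 ]
[0.0027 0.0457] (0.27190452814102173, 0.5234248042106628) (0.12841373682022095, 0.023773033171892166) 59.89853286743164
mask 0.72 1019 [260.2414 404.581 ]
[0.0196 0.0698] (0.5450721979141235, 0.23345455527305603) (0.18369382619857788, 0.02466006949543953) 5.653582572937012
mask 0.49 210 [197.5286 360.9095]
[-0.0007  0.0462] (0.2256367504596
[... 556 characters left out ...]
39,  0.0057]))]
seat [(0.91, array([ 0.5197, -0.2868,  0.0627]))]
mat [(0.62, array([ 0.4844, -0.0011,  0.0003]))]
board [(0.79, array([0.5194, 0.3849, 0.0106]))]
tumbler [(0.67, array([0.5013, 0.3055, 0.0176])), (0.64, array([ 0.508 ,  0.3074, -0.0037]))]
mask 0.83 304 [189.3684 253.2566]
[0.0047 0.0471] (0.26570120453834534, 0.5215585231781006) (0.13153405487537384, 0.017918338999152184) 64.03585815429688
mask 0.75 608 [224.2566 241.7747]
[0.0033 0.0463] (0.2226102650165558, 0.29265329241752625) (0.023808354511857033, 0.12840479612350464) 56.121219635009766
[0.5    0.     0.2013] [0.7071 0.7071 0.     0.    ] [[-0.      1.      0.0001]
 [ 1.      0.      0.    ]
 [ 0.      0.0001 -1.    ]]
```

View pics/scene0.png

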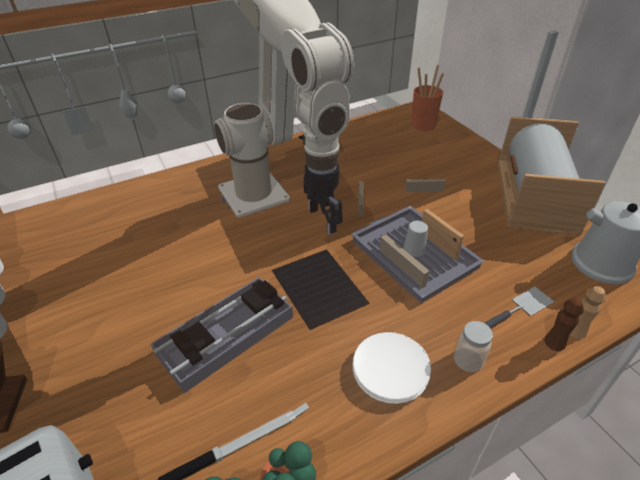

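View pics/side0.png

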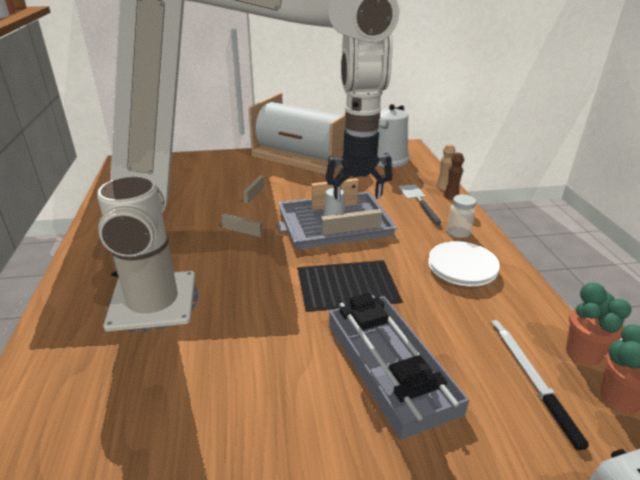

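The two pictures show the stone in the near slot of the drainer (scene px 404,260; side px 352,221). Behind it are the tumbler and then the board. Two smaller look-alike bars lie on the counter near the robot base. The bridge is at scene px (225,330), with the fixed stop at its -y end, and the mat is at px (320,287). I'm moving above the stone for a close look.

carry_out --increments '[8.5,5.8,1.1,0,0,8.5,5.8,1.1,0,0,8.5,5.8,1.1,0,0,8.5,5.8,1.1,0,0,8.5,0,0,0,0]'

```text
clock: 1.72
eef_pos: [0.544, 0.2361, 0.2002]
tool_rot: [0.705, 0.709, 0.0, -0.0]
ft_force: [0.6, -1.5, -0.5]
grip_width: 0.0848
grasp_force: 0.0
```

Run:
```python
from h import *
np.set_printoptions(precision=4,suppress=True)
o=bot.get_obs();print(o["eef_pos"],o["joint_pos"])
def rect(P,zlo,zhi):
    t=P[(P[:,2]>zlo)&(P[:,2]<zhi)]
    if len(t)>20: print("  top",len(t),np.median(t[:,2]),cv2.minAreaRect(t[:,:2].astype(np.float32)))
for n in ["scene","side"]:
    p=bot.camera(n);C=cloud(p);print(n)
    for q in bot.regions_of(p,"stone")[:4]:
        P=C[q["mask"]&(p["range_z"]>0)]; print(q["p"],P.mean(0));rect(P,.060,.08)
    for ob in ["bridge","mat"]:
        for q in bot.regions_of(p,ob)[:1]:
            P=C[q["mask"]&(p["range_z"]>0)];print(ob);rect(P,*((.038,.052) if ob=="bridge" else (-.01,.012)))
p=bot.camera("wrist");cv2.imwrite("pics/w1.png",p["pixels"]);print(p["eye"],p["attitude"],p["mtx"])
for ob in ["stone","tumbler"]: print([(q["p"],w(p,q["xyz"])) for q in bot.place_of(p,ob)[:2]])
```

```text
[0.544  0.2361 0.2002] [0.4092 0.4294 0.2704 1.412  0.0007 1.974 ]
scene
0.71 [0.5539 0.2299 0.0504]
  top 423 0.06778923659254343 ((0.5461174845695496, 0.23440717160701752), (0.18495410680770874, 0.024507489055395126), 5.965988636016846)
0.6 [0.2854 0.5195 0.0292]
0.45 [0.2294 0.2914 0.0318]
bridge
  top 1241 0.04483416734142864 ((0.520677387714386, -0.28497448563575745), (0.14543643593788147, 0.32991158962249756), 13.876995086669922)
mat
  top 4129 0.0032301113262858117 ((0.48555636405944824, -0.0020506754517555237), (0.18049998581409454, 0.24483607709407806), 89.55776977539062)
side
0.9 [0.5417 0.2264 0.0491]
  top 349 0.06799908424942991 ((0.5413281321525574, 0.2332315742969513), (0.17989829182624817, 0.02928144298493862), 5.860902786254883)
0.88 [0.2657 0.5134 0.028 ]
0.83 [0.2229 0.2879 0.0272]
bridge
  top 1653 0.04513118463917398 ((0.5167968273162842, -0.2860889434814453), (0.14282886683940887, 0.3293781578540802), 14.239893913269043)
mat
  top 3753 0.004046605414587123 ((0.48338431119918823, 0.0004965364933013916), (0.24677328765392303, 0.1921118199825287), 1.1638466119766235)
[0.5445 0.3094 0.3756] [ 0.9877 -0.0001 -0.0003  0.1562] [[371.6483   0.     315.6305]
 [  0.     371.6483 238.0277]
 [  0.       0.       1.    ]]
[(0.84, array([0.5448, 0.2297, 0.0388])), (0.68, array([0.2239, 0.2903, 0.0236]))]
[(0.97, array([0.5043, 0.3022, 0.0199]))]
```

View pics/w1.png

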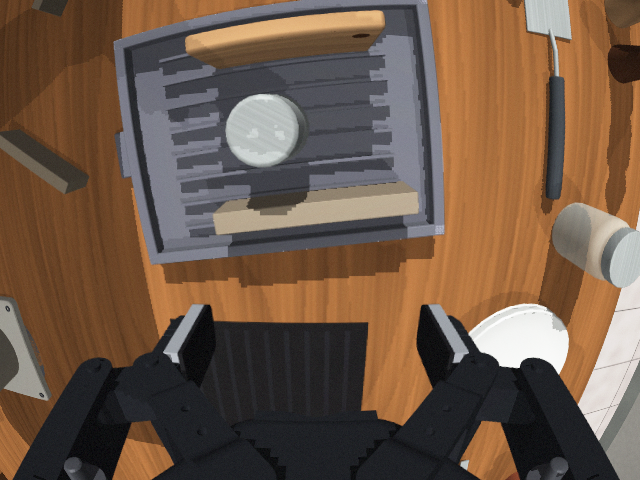

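The wrist view shows the stone at px (317,210), 42 mm clear of the tumbler at px (262,130). The fits agree: stone centre (0.544, 0.2335) with yaw 5.9°, bridge (0.519, -0.2855) with its x axis at 104°, and mat (0.485, 0). I'll turn the tool to close across the stone's thickness.

carry_out --increments '[4,0,0,0,-0.18,4,0,0,0,-0.18,4,0,0,0,-0.18,4,0,0,0,-0.18,4,0,0,0,-0.18]'

```text
clock: 2.9
eef_pos: [0.5441, 0.2317, 0.2014]
tool_rot: [0.327, 0.945, 0.0, 0.0]
ft_force: [-0.0, -0.9, -0.4]
grip_width: 0.0399
grasp_force: 0.0
```

carry_out --increments '[4,0,0,2,-0.18,4,0,0,2,-0.18,4,0,0,2,-0.18,4,0,0,2,-0.18,4,0,0,0,-0.05]'

```text
clock: 3.52
eef_pos: [0.5426, 0.2311, 0.1192]
tool_rot: [-0.051, 0.999, -0.001, -0.002]
ft_force: [-0.8, 0.3, 0.2]
grip_width: 0.0401
grasp_force: 0.0
```

```bash
cat >> h.py <<'E'
def togo(x,y,z=None):
    o=bot.get_obs();M=R.from_quat(o["tool_rot"]).as_matrix();e=o["eef_pos"]
    print("tcp",np.round(e,4),"tool y yaw deg",round(np.degrees(np.arctan2(M[1,1],M[0,1])),2),"j",np.round(o["joint_pos"],2),"w",o["grip_width"])
    print("to go cm (tool)",np.round(M.T@(np.array([x,y,e[2] if z is None else z])-e)*100,2))
E
python3 -c "
from h import *
togo(.544,.2335,.036)"
```

```text
tcp [0.5426 0.2311 0.1192] tool y yaw deg 95.8 j [ 0.4   0.47  0.11  1.22 -0.    0.3 ] w 0.0401180697880813
to go cm (tool) [-0.2   0.23  8.32]
```

carry_out --increments '[4,-0.2,0.2,2.5,0,4,0,0,2.5,0,4,0,0,2,0,4,0,0,1.3,0,4,0,0,0,0]'

```text
clock: 4.15
eef_pos: [0.5451, 0.2337, 0.0374]
tool_rot: [-0.049, 0.999, -0.0, -0.001]
ft_force: [-0.2, -0.0, 1.1]
grip_width: 0.0398
grasp_force: 0.0
```

carry_out --increments '[1,0,0,0,0,1,0,0,0,0,1,0,0,0,0,1,0,0,0,0,1,0,0,0,0]'

```text
clock: 4.78
eef_pos: [0.5458, 0.2342, 0.0384]
tool_rot: [-0.05, 0.999, 0.0, 0.0]
ft_force: [-0.3, -0.4, 0.7]
grip_width: 0.0102
grasp_force: 0.0
```

```bash
python3 -c "
from h import *
togo(.544,.2335,.036)
p=bot.camera('side');cv2.imwrite('pics/s2.png',p['pixels'][120:300,220:460])"
```

```text
tcp [0.5458 0.2342 0.0384] tool y yaw deg 95.69 j [ 0.41  0.54  0.01  1.04 -0.    0.31] w 0.010152811362128538
to go cm (tool) [ 0.19 -0.05  0.24]
```

View pics/s2.png

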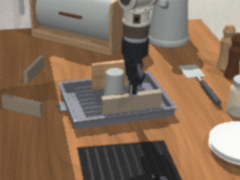

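Run:
```python
from h import *
p=bot.camera('scene');q=bot.camera('wrist')
a=cv2.resize(p['pixels'][180:310,330:500],(520,400),interpolation=cv2.INTER_CUBIC)
b=cv2.resize(q['pixels'][100:420,160:480],(280,280));c=np.zeros((400,800,3),np.uint8);c[:,:520]=a;c[:280,520:]=b
cv2.imwrite('pics/s3.png',c)
C=cloud(p)
for r in bot.regions_of(p,"stone")[:3]:
    P=C[r["mask"]&(p["range_z"]>0)];t=P[(P[:,2]>.06)&(P[:,2]<.08)]
    print(r["p"],P.mean(0),len(t), len(t)>20 and cv2.minAreaRect(t[:,:2].astype(np.float32)))
print(bot.get_obs())
```

```text
0.75 [0.23819861 0.28587496 0.03936918] 0 False
0.62 [ 0.53105722 -0.29248892  0.0323666 ] 1370 ((0.5178422927856445, -0.26894479990005493), (0.09413321316242218, 0.2701264023780823), 13.632014274597168)
0.58 [0.55651972 0.2292399  0.04857974] 342 ((0.5452329516410828, 0.23288096487522125), (0.18174609541893005, 0.024825558066368103), 6.285422325134277)
{'clock': 4.975, 'joint_pos': array([4.05345978e-01, 5.36931128e-01, 6.03844130e-03, 1.03977366e+00,
       3.75311110e-05, 3.06121747e-01]), 'joint_vel': array([ 0.00096724, -0.00155817, -0.00136217, -0.00052956, -0.00108125,
        0.00062782]), 'tau': array([-1.80768332e-02, -4.77054513e+01,  2.23794883e+01, -8.88199406e-02,
       -8.07130040e-03, -3.65994492e-04]), 'eef_pos': array([0.54582092, 0.23423037, 0.03841575]), 'tool_rot': array([-4.95917670e-02,  9.98769569e-01,  4.02245273e-05,  5.43833953e-05]), 'ft_force': array([0.17647732, 0.34442807, 1.45919083]), 'ft_torque': array([-0.02252455,  0.1248122 ,  0.01093228]), 'grasp_force': 0.4658203572034836, 'grip_width': 0.010316777584464594}
```

View pics/s3.png

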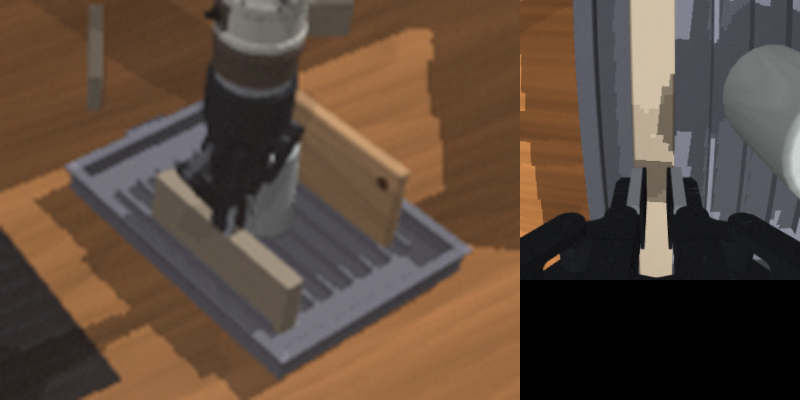

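The fingers closed to 10 mm with no force, and the wrist inset shows the tips sitting over the stone's top instead of on either side of it. I'll measure the actual tip height with the depth image.

```bash
cat >> h.py <<'E'
def fcloud(p):
    d=p["range_z"];K=p["mtx"];v,u=np.indices(d.shape)
    x=(u-K[0][2])/K[0][0];y=(v-K[1][2])/K[1][1];t=np.hypot(x,y)+1e-9
    s=np.tan(t)/t*d
    return np.stack([x*s,y*s,d],-1)@att(p).T+np.array(p["eye"])
E
python3 - <<'E'
from h import *
np.set_printoptions(precision=4,suppress=True)
q=bot.camera('wrist');C=fcloud(q);o=bot.get_obs();print(q["eye"],o["eef_pos"])
print(q["pixels"].shape)
for v in range(240,420,12):
    print(v,[tuple(np.round(C[v,u]*1000).astype(int)) for u in (296,306,314,326,334,346)])
for n in ["scene","side"]:
    p=bot.camera(n);C=cloud(p);ok=p["range_z"]>0
    m=ok&(abs(C[...,0]-.545)<.03)&(abs(C[...,1]-.234)<.045)&(C[...,2]>.02)&(p["pixels"].max(2)<50)
    P=C[m];i=P[:,2].argsort()[:12];print(n,len(P));print(P[i])
E
```

```text
[0.4673 0.2258 0.2123] [0.5458 0.2342 0.0384]
(480, 640, 3)
240 [(np.int64(515), np.int64(223), np.int64(70)), (np.int64(515), np.int64(227), np.int64(69)), (np.int64(514), np.int64(230), np.int64(69)), (np.int64(514), np.int64(235), np.int64(69)), (np.int64(514), np.int64(238), np.int64(68)), (np.int64(532), np.int64(250), np.int64(9))]
252 [(np.int64(520), np.int64(223), np.int64(69)), (np.int64(520), np.int64(227), np.int64(70)), (np.int64(519), np.int64(230), np.int64(69)), (np.int64(519), np.int64(235), np.int64(69)), (np.int64(519), np.int64(239), np.int64(69)), (np.int64(539), np.int64(251), np.int64(11))]
264 [(np.int64(526), np.int64(224), np.int64(69)), (np.int64(525), np.int64(228), np.int64(68)), (np.int64(525), np.int64(231), np.int64(69)), (np.int64(524), np.int64(236), np.int64(69)), (np.int64(524), np.int64(239), np.int64(69)), (np.int64(547), np.int64(252), np.int64(8))]
276 [(np.int64(530), np.int64(224), np.int64(70)), (np.int64(531), np.int64(228), np.int64(69)), (np.int64(530), np.int64(232), np.int64(69)), (np.int64(530), np.int64(237), np.int64(69)), (np.int64(
[... 3086 characters left out ...]
nt64(70)), (np.int64(658), np.int64(258), np.int64(14)), (np.int64(529), np.int64(239), np.int64(148))]
scene 727
[[0.547  0.2426 0.0682]
 [0.5498 0.2438 0.0701]
 [0.5213 0.2336 0.0701]
 [0.5531 0.2414 0.0701]
 [0.5533 0.2202 0.0763]
 [0.5461 0.2183 0.0787]
 [0.5541 0.2393 0.0796]
 [0.5521 0.2172 0.0805]
 [0.5534 0.243  0.0811]
 [0.5553 0.2215 0.0812]
 [0.5513 0.2209 0.0819]
 [0.5454 0.2184 0.0819]]
side 603
[[0.5445 0.2193 0.0802]
 [0.5478 0.2214 0.082 ]
 [0.5449 0.2215 0.0822]
 [0.5402 0.2133 0.084 ]
 [0.5404 0.2151 0.0862]
 [0.5445 0.2203 0.0862]
 [0.5469 0.2181 0.0873]
 [0.5408 0.2173 0.0882]
 [0.547  0.2194 0.0898]
 [0.5408 0.2178 0.0912]
 [0.5472 0.2208 0.0923]
 [0.5431 0.2151 0.0925]]
```

Depth puts the fingertips at z ≈ 0.075 while the reported TCP is 0.038, so the tips sit about 37 mm behind the TCP. The wrist depth of the stone's top, 69 mm, confirms the camera. I'll trust the measured tips, open, go down in small steps, and check the body's clearance.

carry_out --increments '[4,0,0,0,0,4,0,0,0,0,4,0,0,0,0,4,0,0,0.5,0,4,0,0,0.5,0]'

```text
clock: 5.75
eef_pos: [0.5457, 0.2341, 0.0278]
tool_rot: [-0.05, 0.999, -0.0, -0.0]
ft_force: [-0.6, -0.5, -0.2]
grip_width: 0.0399
grasp_force: 0.0
```

Run:
```python
from h import *
np.set_printoptions(precision=1,suppress=True)
o=bot.get_obs();e=o["eef_pos"];M=R.from_quat(o["tool_rot"]).as_matrix();print(e,o["ft_force"],o["grip_width"])
for n in ["scene","side"]:
    p=bot.camera(n);C=cloud(p);ok=(p["range_z"]>0)&(p["pixels"].max(2)<60)
    L=(C-e)@M*1000
    for z in range(-140,-20,10):
        m=ok&(L[...,2]>=z)&(L[...,2]<z+10)&(np.hypot(L[...,0],L[...,1])<75)
        if m.sum()>3: print(n,z,m.sum(),"x",L[m][:,0].min(),L[m][:,0].max(),"y",L[m][:,1].min(),L[m][:,1].max())
```

```text
[0.5 0.2 0. ] [-0.6 -0.5 -0.2] 0.03987975949962271
scene -140 95 x -21.775727035572867 9.711824491601886 y -65.6184175695453 61.301918896523865
scene -130 89 x -21.9352478015941 10.341448539630434 y -65.75843275773454 61.29388620047441
scene -120 71 x -20.007512290401806 9.406726785729076 y -62.2981584763964 65.25562722900483
scene -110 97 x -20.29036902381929 13.307509573686065 y -60.06200629793589 58.26086900508443
scene -100 63 x -18.024756310541047 13.979400105644157 y -55.877228750431584 57.84284909469195
scene -90 79 x -15.281851889506472 14.16773346099146 y -51.931600170312116 50.22861308145065
scene -80 38 x -14.293252125975084 9.472102606504848 y -48.15531936835333 45.50399699845478
scene -70 22 x -12.834251728036008 7.471327159209833 y -34.204635554036194 34.404700458294045
scene -60 26 x -9.092334364118072 8.963009187496532 y -32.96530196364501 63.371683981340034
scene -50 28 x -9.241238105765984 9.958478099487087 y -32.00173959855022 25.313145394590354
scene -40 16 x -9.72906943721812 56.90892634270604 y -27.963997982856053 25.0876914940281
side -140 61 x -7.6190871704947
[... 276 characters left out ...]
0.064530650223606 y -60.894536950929336 57.115179103800706
side -100 43 x -5.897105004019915 20.011025509501675 y -55.39912823628949 49.29673969696181
side -90 45 x -6.2882366375454595 15.453032035569766 y -53.56204643680706 47.91375806039166
side -80 19 x -8.305860261032754 15.311323520521107 y -48.2301610052401 28.971101204998774
side -70 23 x -8.991168343183519 10.776993236025817 y -35.512347662914536 28.33373860789114
side -60 25 x -1.1303062319701815 12.820004269585986 y -35.36545729242447 24.31643593524894
side -50 21 x -2.5322765654211743 13.06778581861178 y -31.899493671432793 26.074667537099902
side -40 6 x 2.664177939743031 11.483946422480578 y 21.633634935738836 27.216360653830506
```

The tips are about 38–40 mm behind the reported TCP and the body is shifted back with them. I'm going down 26 mm further and gripping.

carry_out --increments '[4,0.1,0,0.8,0,4,0,0,0.8,0,4,0,0,0.8,0,4,0,0,0.2,0,1.5,0,0,0,0]'

```text
clock: 6.48
eef_pos: [0.5446, 0.234, 0.002]
tool_rot: [-0.05, 0.999, -0.0, -0.0]
ft_force: [1.4, -0.4, -0.2]
grip_width: 0.0229
grasp_force: 0.0
```

carry_out --increments '[1,0,0,0,0,1,0,0,0,0,1,0,0,0,0,1,0,0,-0.5,0,1,0,0,-0.5,0]'

```text
clock: 7.1
eef_pos: [0.5439, 0.2338, 0.0117]
tool_rot: [-0.05, 0.999, -0.0, -0.001]
ft_force: [1.1, -0.4, -6.3]
grip_width: 0.0195
grasp_force: 59.0
```

The stone is held: width 19.5 mm, grip 59 N, about 0.6 kg. I'm lifting it and carrying it to the mat.

carry_out --increments '[1,0,0,-1.5,0,1,0,0,-2,0,1,0,0,-2,0,1,0,0,-1.5,0,1,0,0,0,0]'

```text
clock: 7.72
eef_pos: [0.5461, 0.2348, 0.0844]
tool_rot: [-0.05, 0.999, 0.001, 0.002]
ft_force: [-0.5, -0.1, -5.5]
grip_width: 0.0195
grasp_force: 59.3
```

carry_out --increments '[1,0.8,-2,0,0,1,1.8,-4.4,0,0,1,2.3,-5.6,0,0,1,1.8,-4.4,0,0,1,0.9,-2.2,0,0]'

```text
clock: 8.35
eef_pos: [0.4856, 0.0392, 0.0816]
tool_rot: [-0.048, 0.999, -0.0, -0.001]
ft_force: [0.8, -0.1, -5.6]
grip_width: 0.0194
grasp_force: 59.7
```

carry_out --increments '[1,0,0,0,0,1,0,0,2,0,1,0,0,2,0,1,0,0,2,0,1,0,0,0,0]'

```text
clock: 8.98
eef_pos: [0.4858, 0.0422, 0.0205]
tool_rot: [-0.05, 0.999, 0.0, -0.002]
ft_force: [-0.4, 0.8, -5.1]
grip_width: 0.0194
grasp_force: 59.6
```

Run:
```python
from h import *
togo(.485,.03,-.003); print(bot.get_obs()["ft_force"])
p=bot.camera('side');C=cloud(p)
for q in bot.regions_of(p,"stone")[:4]:
    P=C[q["mask"]&(p["range_z"]>0)];print(q["p"],P.mean(0),np.percentile(P[:,2],[2,98]))
```

```text
tcp [0.4858 0.0422 0.0205] tool y yaw deg 95.75 j [ 0.09  0.38 -0.31  0.88  0.   -0.01] w 0.01942051719855685
to go cm (tool) [ 0.19 -1.21  2.35]
[-0.39125873  0.80740332 -5.0530882 ]
0.77 [0.47844974 0.03745749 0.06036893] [0.00451741 0.0891009 ]
0.62 [0.26509251 0.51272574 0.02835218] [0.00206401 0.04780715]
0.56 [0.22378109 0.2864514  0.02786478] [0.00578572 0.04744365]
```

carry_out --increments '[1,0,0,1,0,1,0,0,0.7,0,1,0,0,0.3,0,1,0,0,0.1,0,1,0,0,0.1,0]'

```text
clock: 9.7
eef_pos: [0.4878, 0.0414, 0.0004]
tool_rot: [-0.05, 0.999, -0.0, 0.0]
ft_force: [-0.0, -0.1, -5.2]
grip_width: 0.0192
grasp_force: 59.9
```

carry_out --increments '[1,0,0,0.1,0,1,0,0,0,0,1,0,0,0,0,1,0,0,0,0,1,0,0,0,0]'

```text
clock: 10.32
eef_pos: [0.4876, 0.0415, -0.0007]
tool_rot: [-0.05, 0.999, 0.0, 0.0]
ft_force: [-0.2, -0.2, -5.9]
grip_width: 0.0196
grasp_force: 59.9
```

carry_out --increments '[1,0,0,0.1,0,1,0,0,0.1,0,1,0,0,0.1,0,1,0,0,0,0,1,0,0,0,0]'

```text
clock: 10.95
eef_pos: [0.4876, 0.0415, -0.0028]
tool_rot: [-0.05, 0.999, 0.0, 0.0]
ft_force: [-3.5, 0.1, 5.5]
grip_width: 0.0195
grasp_force: 61.3
```

The stone is standing on the mat. I'll release to 40 mm and push it toward -y so that it leans on the leading finger.

carry_out --increments '[4,0,0,-0.1,0,4,0,0,0,0,4,0,0,0,0,4,0,-0.5,0,0,4,0,-0.5,0,0]'

```text
clock: 11.58
eef_pos: [0.4886, 0.0312, -0.0028]
tool_rot: [-0.05, 0.999, 0.0, -0.0]
ft_force: [-0.2, 0.1, 2.6]
grip_width: 0.0399
grasp_force: 2.5
```

carry_out --increments '[4,0,-0.3,0,0,4,0,-0.3,0,0,4,0,-0.3,0,0,4,0,-0.3,0,0,4,0,-0.3,0,0]'

```text
clock: 12.2
eef_pos: [0.4896, 0.0168, -0.003]
tool_rot: [-0.05, 0.999, 0.001, -0.0]
ft_force: [-0.4, 3.9, 0.2]
grip_width: 0.0398
grasp_force: 4.5
```

Run:
```python
from h import *
togo(.485,.03,-.003); print(bot.get_obs()["ft_force"])
p=bot.camera('side');q=bot.camera('wrist')
a=cv2.resize(p['pixels'][170:320,270:430],(426,400),interpolation=cv2.INTER_CUBIC)
b=cv2.resize(q['pixels'][160:460,170:450],(373,400));cv2.imwrite('pics/s4.png',np.hstack([a,b]))
```

```text
tcp [ 0.4896  0.0168 -0.003 ] tool y yaw deg 95.68 j [ 0.03  0.41 -0.34  0.82  0.   -0.07] w 0.03979216454351702
to go cm (tool) [ 0.33  1.36 -0.  ]
[-0.41919213  3.91454458  0.23092226]
```

View pics/s4.png

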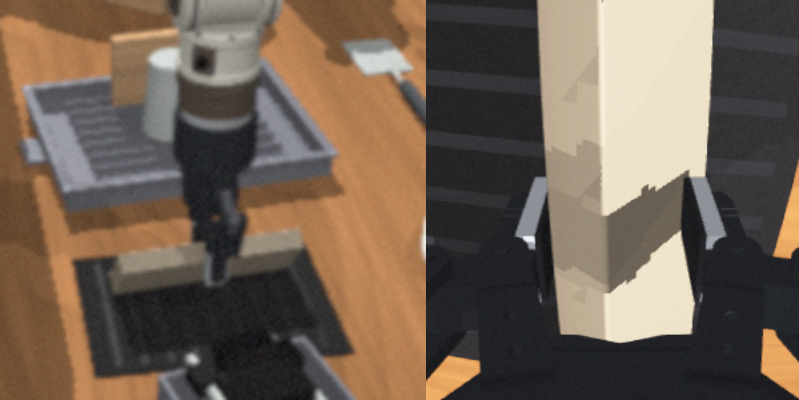

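The stone is tilted between the fingers and its top leans toward -y (left in the wrist view). I'll push past the balance point and then let the leading finger lower it.

carry_out --increments '[4,0,-0.3,0,0,4,0,-0.3,0,0,4,0,-0.3,0,0,4,0,0,0,0,4,0,0,0,0]'

```text
clock: 12.92
eef_pos: [0.4908, 0.0072, -0.0027]
tool_rot: [-0.049, 0.999, -0.0, -0.0]
ft_force: [-1.0, 0.2, -1.4]
grip_width: 0.0397
grasp_force: 1.4
```

carry_out --increments '[5,0,-0.2,0.2,0,6,0,-0.2,0.3,0,7,0,-0.2,0.3,0,8,0,-0.2,0.3,0,8.5,0,-0.2,0.3,0]'

```text
clock: 13.55
eef_pos: [0.492, -0.0022, -0.0169]
tool_rot: [-0.05, 0.999, 0.0, 0.0]
ft_force: [-0.5, -0.3, 0.6]
grip_width: 0.0849
grasp_force: 0.0
```

```bash
cat >> h.py <<'E'
def prof(bright=90):
    q=bot.camera('wrist');C=fcloud(q);o=bot.get_obs();M=R.from_quat(o["tool_rot"]).as_matrix();L=(C-o["eef_pos"])@M*1000
    m=(q["range_z"]>0)&(q["pixels"].max(2)>bright)&(abs(L[...,0]-60)<5)&(abs(L[...,1])<75)&(C[...,2]>.005)
    P=np.c_[L[m][:,1],C[m][:,2]*1000];P=P[P[:,0].argsort()]
    for c in np.array_split(P,14): print(np.round(c.mean(0),1),end=" ")
    print()
    return q,C
E
python3 - <<'E'
from h import *
togo(.485,.03,-.003); print(bot.get_obs()["ft_force"])
q,C=prof()
p=bot.camera('side')
a=cv2.resize(p['pixels'][170:320,270:430],(426,400),interpolation=cv2.INTER_CUBIC)
b=cv2.resize(q['pixels'][160:460,170:450],(373,400));cv2.imwrite('pics/s5.png',np.hstack([a,b]))
E
```

```text
tcp [ 0.492  -0.0022 -0.0169] tool y yaw deg 95.69 j [-0.    0.44 -0.34  0.79  0.   -0.1 ] w 0.0849364231281645
to go cm (tool) [ 0.38  3.27 -1.38]
[-0.45757894 -0.34895015  0.6407347 ]
[-34.8  24.2] [-30.3  24.3] [-25.9  24.4] [-21.6  24.3] [-17.4  24.2] [-13.1  24.3] [-9.  24.2] [-4.9 24.3] [-0.8 24.3] [ 3.3 24.3] [ 7.5 24.2] [11.7 24.3] [15.9 24.3] [20.2 24.2]
```

View pics/s5.png

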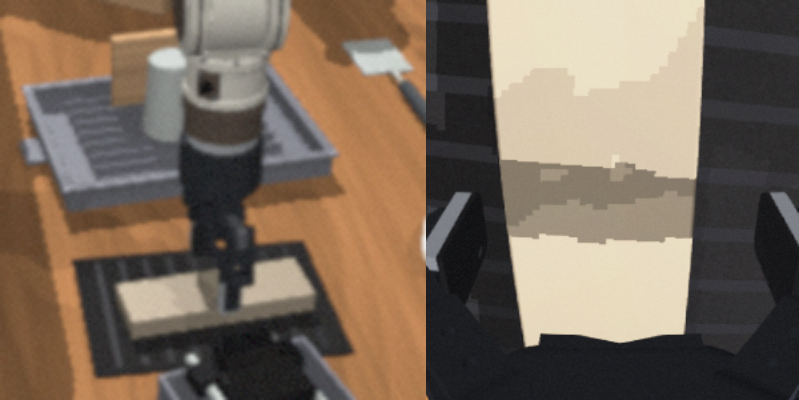

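The stone now lies flat on the mat with its top at about 24 mm, between the open fingers. I'll measure its pose exactly.

```bash
cat >> h.py <<'E'
def flat(zlo=.018,zhi=.03,c=(.49,-.01),r=.14):
    for n in ["scene","side"]:
        p=bot.camera(n);C=cloud(p)
        m=(p["range_z"]>0)&(C[...,2]>zlo)&(C[...,2]<zhi)&(np.hypot(C[...,0]-c[0],C[...,1]-c[1])<r)&(p["pixels"].min(2)>60)
        n_,lab=cv2.connectedComponents(m.astype(np.uint8))
        t=C[m];print(n,len(t),np.median(t[:,2]),cv2.minAreaRect(t[:,:2].astype(np.float32)))
E
python3 - <<'E'
from h import *
flat()
o=bot.get_obs();M=R.from_quat(o["tool_rot"]).as_matrix()
q=bot.camera('wrist');C=fcloud(q);L=(C-o["eef_pos"])@M*1000
for x0 in (20,40,60,80,95,98,101,104,108):
    m=(q["range_z"]>0)&(abs(L[...,0]-x0)<2)&(C[...,2]>.020)&(C[...,2]<.029)&(abs(L[...,1])<60)
    if m.sum()>5: print(x0,L[m][:,1].min(),L[m][:,1].max())
togo(.49,-.01)
E
```

```text
scene 802 0.023070462916766232 ((0.4954349398612976, -0.03147581219673157), (0.16377171874046326, 0.16964557766914368), 74.10579681396484)
side 973 0.023799853191785014 ((0.49609869718551636, -0.05840885639190674), (0.18184073269367218, 0.1661694496870041), 6.643199443817139)
20 -37.18883910727398 22.41496120087833
40 -37.780841512381826 22.459132107430165
60 -37.55718008555388 22.438013120501274
80 -37.98282474894641 22.137559093300915
tcp [ 0.492  -0.0022 -0.0166] tool y yaw deg 95.69 j [-0.    0.44 -0.34  0.79  0.   -0.1 ] w 0.08512138831485509
to go cm (tool) [ 0.28 -0.76 -0.  ]
```

carry_out --increments '[8.5,0,-0.4,0,0,8.5,0,-0.4,0.6,0,8.5,0,0,0.6,0,8.5,0,0,0.6,0,7.5,0,0,0,0]'

```text
clock: 14.42
eef_pos: [0.4919, -0.0102, -0.0355]
tool_rot: [-0.05, 0.999, 0.0, -0.001]
ft_force: [-0.4, 0.7, 0.5]
grip_width: 0.0752
grasp_force: 0.0
```

carry_out --increments '[6.5,0,0,0,0,6,0,0,0,0,5,0,0,0,0,5,0,0,0,0,5,0,0,0,0]'

```text
clock: 15.05
eef_pos: [0.494, -0.0097, -0.0317]
tool_rot: [-0.05, 0.999, 0.0, 0.002]
ft_force: [-5.7, 2.5, 20.3]
grip_width: 0.0594
grasp_force: 68.4
```

The grip holds at 59.4 mm, with the tips just touching the mat. Lifting and checking.

carry_out --increments '[5,0,0,-0.4,0,5,0,0,-1,0,5,0,0,-3,0,5,0,0,-4,0,5,0,0,-4,0]'

```text
clock: 15.68
eef_pos: [0.4916, -0.0103, 0.0897]
tool_rot: [-0.05, 0.999, 0.0, -0.001]
ft_force: [0.2, -0.5, -5.1]
grip_width: 0.0586
grasp_force: 66.9
```

carry_out --increments '[5,0,0,-1,0,5,0,0,0,0,5,0,0,0,0,5,0,0,0,0,5,0,0,0,0]'

```text
clock: 16.3
eef_pos: [0.492, -0.0102, 0.0982]
tool_rot: [-0.05, 0.999, 0.0, -0.001]
ft_force: [0.2, -1.0, -5.7]
grip_width: 0.0593
grasp_force: 67.1
```

Run:
```python
from h import *
o=bot.get_obs();M=R.from_quat(o["tool_rot"]).as_matrix();print(o["ft_force"],o["eef_pos"])
q=bot.camera('wrist');C=fcloud(q);L=(C-o["eef_pos"])@M*1000
for x0 in (20,40,60,80,90):
    m=(q["range_z"]>0)&(abs(L[...,0]-x0)<2)&(abs(L[...,1])<26)&(q["pixels"].max(2)>90)&(L[...,2]>-90)
    if m.sum()>5: A=L[m]; print(x0,A[:,1].min(),A[:,1].max(),"z",np.median(A[A[:,1]<-15][:,2]),np.median(A[A[:,1]>15][:,2]))
m=(q["range_z"]>0)&(abs(L[...,1])<20)&(L[...,2]<-45)&(L[...,2]>-75)&(q["pixels"].max(2)>90);print("far end x",np.percentile(L[m][:,0],[95,99,99.9]))
for n in ["scene","side"]:
    p=bot.camera(n);D=cloud(p);l=(D-o["eef_pos"])@M*1000
    m=(p["range_z"]>0)&(abs(l[...,1])<27)&(l[...,2]<-45)&(l[...,2]>-75)&(abs(l[...,0])<110);m&=p["pixels"].min(2)>70
    print(n,m.sum(),np.percentile(l[m][:,0],[0.5,99.5]),np.polyfit(l[m][:,0],l[m][:,2],1))
    b=[(r["p"],w(p,r["xyz"])) for x in ("seat","fixed_face","stop_face") for r in bot.place_of(p,x)[:1]];print(b)
```

```text
[ 0.17926455 -1.00713462 -5.68150744] [ 0.49203437 -0.01023855  0.09824993]
20 -25.877266484416836 25.98946451684454 z -55.909792652788646 -55.849011308558005
40 -25.9823708215682 25.956874950192812 z -55.97540324245688 -55.97080623391975
60 -25.98633325834543 25.998297273610763 z -56.09653217315039 -56.06579980441108
80 -25.968134960458986 25.89895510657902 z -56.137459479155666 -56.05449672392585
90 -25.999051434725356 25.99303524428372 z -56.03952699470024 -56.02287729982184
far end x [86.44214562 90.22903015 91.14880878]
scene 643 [-90.30594517  78.1082003 ] [-6.90124259e-03 -5.50963660e+01]
[(0.75, array([ 0.51631815, -0.28952413,  0.06626935])), (0.76, array([ 0.54092812, -0.37852527,  0.07585875])), (0.59, array([ 0.49289142, -0.16640694,  0.0732846 ]))]
side 811 [-86.39917346  92.86336588] [ 5.29264978e-03 -5.60701835e+01]
[(0.81, array([ 0.51770024, -0.28419623,  0.06664615])), (0.8, array([ 0.53921913, -0.36800147,  0.07451504])), (0.97, array([ 0.48683355, -0.16369695,  0.07703229]))]
```

The stone is centred in the grip and level, with its underside 36 mm above the TCP reading. I'm moving over the bridge and turning to line up with it.

carry_out --increments '[5,0,-2.5,0,0,5,0,-5.6,0,0,5,0,-5.6,0,0,5,0,-5.6,0,0,5,0,-5.6,0,0]'

```text
clock: 17.38
eef_pos: [0.5176, -0.2598, 0.0994]
tool_rot: [-0.05, 0.999, 0.0, 0.0]
ft_force: [0.6, -1.1, -5.4]
grip_width: 0.0586
grasp_force: 67.0
```

carry_out --increments '[5,0,-2.8,0,0,5,0,0,0,0.18,5,0,0,0,0.18,5,0,0,0,0.18,5,0,0,0,0.18]'

```text
clock: 18.0
eef_pos: [0.52, -0.286, 0.099]
tool_rot: [0.308, 0.951, 0.0, -0.0]
ft_force: [0.7, -0.1, -6.1]
grip_width: 0.0586
grasp_force: 67.2
```

carry_out --increments '[5,0,0,0,0.18,5,0,0,0,0.18,5,0,0,0,0.18,5,0,0,0,0.16,5,0,0,0,0]'

```text
clock: 18.62
eef_pos: [0.5201, -0.2859, 0.0991]
tool_rot: [0.613, 0.79, -0.0, -0.0]
ft_force: [0.5, 0.0, -4.5]
grip_width: 0.0589
grasp_force: 67.2
```

Run:
```python
from h import *
np.set_printoptions(precision=4,suppress=True)
togo(.519,-.286)
for n in ["wrist","scene","side"]:
    p=bot.camera(n);C=(fcloud if n=="wrist" else cloud)(p)
    for x in ("seat","fixed_face","stop_face","bridge"): print(n,x,[(round(float(r["p"]),2),w(p,r["xyz"])) for r in bot.place_of(p,x)[:1]])
    ok=(p["range_z"]>0)&(np.hypot(C[...,0]-.519,C[...,1]+.286)<.19)
    # rim
    P=C[ok&(abs(C[...,2]-.045)<.004)];print(" rim",len(P),cv2.minAreaRect(P[:,:2].astype(np.float32)))
    # stop tops 78mm
    P=C[ok&(abs(C[...,2]-.078)<.003)&(p["pixels"].max(2)<70)]
    ax=np.array([-np.sin(np.radians(14)),np.cos(np.radians(14))]);ay=np.array([ax[1],-ax[0]])
    s=(P[:,:2]-[.519,-.286])@ax;t=(P[:,:2]-[.519,-.286])@ay
    for k in (s>0,s<0):
        if k.sum()>10: print(" stoptop",k.sum(),"x",np.percentile(s[k],[3,50,97])*1000,"y",np.percentile(t[k],[3,50,97])*1000)
    if n=="wrist":cv2.imwrite("pics/w6.png",p["pixels"])
```

```text
tcp [ 0.5201 -0.2859  0.0991] tool y yaw deg 14.43 j [-0.5   0.48  0.09  1.18 -0.    0.82] w 0.05890940465067421
to go cm (tool) [ 0.01 -0.11  0.  ]
wrist seat []
wrist fixed_face []
wrist stop_face [(0.73, array([ 0.4907, -0.1654,  0.0795]))]
wrist bridge []
 rim 5654 ((0.5181506276130676, -0.28581637144088745), (0.1409129798412323, 0.3175458312034607), 14.024869918823242)
 stoptop 3774 x [121.3907 132.0539 143.949 ] y [-23.8885  -0.3931  22.4455]
scene seat [(0.67, array([ 0.5174, -0.2925,  0.0646]))]
scene fixed_face [(0.84, array([ 0.5437, -0.374 ,  0.0758]))]
scene stop_face [(0.84, array([ 0.4902, -0.1687,  0.071 ]))]
scene bridge [(0.56, array([ 0.5173, -0.2817, -0.0021]))]
 rim 657 ((0.5206543207168579, -0.28674668073654175), (0.14468739926815033, 0.3261438310146332), 13.762375831604004)
 stoptop 118 x [123.2356 133.732  146.262 ] y [-18.9467   4.6637  25.3111]
 stoptop 194 x [-116.6086 -103.2643  -90.118 ] y [-20.3593   3.3174  26.2625]
side seat [(0.96, array([ 0.5191, -0.2839,  0.0679]))]
side fixed_face [(0.84, array([ 0.5371, -0.3703,  0.0746]))]
side stop_face [(0.81, array([ 0.4898, -0.1625,  0.0775]))]
side bridge [(0.89, array([ 0.5147, -0.284 ,  0.0002]))]
 rim 976 ((0.5174986720085144, -0.28713172674179077), (0.14341869950294495, 0.3277546763420105), 14.042263984680176)
 stoptop 118 x [122.6154 133.3713 148.6645] y [-26.0631 -13.2344   2.4244]
 stoptop 315 x [-117.1166 -104.1081  -89.5797] y [-26.0796  -3.6074  19.5637]
```

View pics/w6.png

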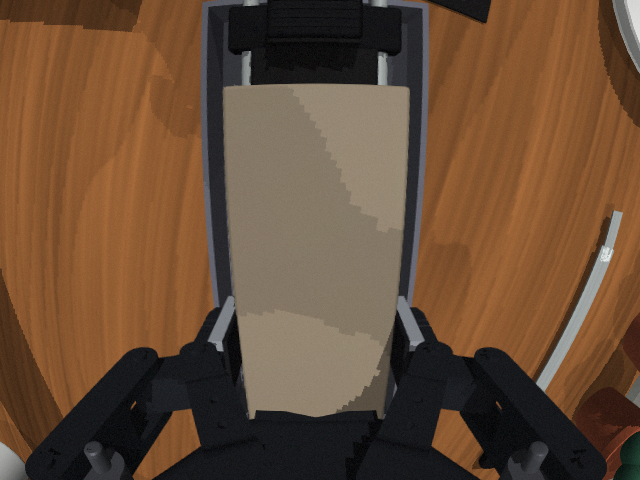

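The wrist view shows the stone over the bridge, the sliding stop at px (315,18), and 30 mm of slack between the stops. I'll shift 8 mm toward +x and 2 mm sideways, trim the yaw, and lower.

carry_out --increments '[5,0.8,-0.2,0,0.007,5,0,0,2,0,5,0,0,2,0,5,0,0,1.5,0,5,0,0,0.5,0]'

```text
clock: 20.0
eef_pos: [0.5154, -0.278, 0.0382]
tool_rot: [0.616, 0.788, -0.0, -0.001]
ft_force: [0.4, -0.3, -5.2]
grip_width: 0.0589
grasp_force: 67.0
```

carry_out --increments '[5,0,0,0.2,0,5,0,0,0.1,0,5,0,0,0,0,5,0,0,0,0,5,0,0,0,0]'

```text
clock: 20.62
eef_pos: [0.5164, -0.2787, 0.0366]
tool_rot: [0.616, 0.788, 0.0, 0.0]
ft_force: [-0.5, 0.4, -5.0]
grip_width: 0.0584
grasp_force: 67.0
```

Run:
```python
from h import *
togo(.5164,-.2782,.030);print(bot.get_obs()["ft_force"])
q=bot.camera("wrist");C=fcloud(q);ax=np.array([-np.sin(np.radians(14)),np.cos(np.radians(14))]);ay=np.array([ax[1],-ax[0]])
d=C[...,:2]-[.519,-.286];s=d@ax*1000;t=d@ay*1000;g=q["pixels"].max(2);ok=q["range_z"]>0
P=ok&(abs(C[...,2]-.078)<.003)&(s>105)&(s<160)&(g<70);print("stop",np.percentile(s[P],[1,99]),np.percentile(t[P],[1,99]))
S=ok&(g>75)&(abs(t)<40)&(s<110)&(s>20)&(C[...,2]>.075)&(C[...,2]<.105);print("stone top z",np.median(C[S][:,2]),"end",np.percentile(s[S],99.5))
for s0 in (30,60,90): m=S&(abs(s-s0)<3);print(s0,np.percentile(t[m],[1,99]))
```

```text
tcp [ 0.5164 -0.2787  0.0366] tool y yaw deg 13.92 j [-0.49  0.53 -0.02  1.03  0.    0.83] w 0.05837849625109814
to go cm (tool) [0.05 0.01 0.66]
[-0.47422231  0.39301424 -4.98156069]
stop [120.94659269 131.21882879] [-24.54601388  23.31783676]
stone top z 0.09254026987327829 end 98.12524897084316
30 [-29.59304179  28.44779421]
60 [-29.63794043  28.38136756]
90 [-29.64335097  28.36969644]
```

It's laterally aligned to within 0.1 mm of the stop, with 6.5 mm left to go down.

carry_out --increments '[5,0,0,0.2,0,5,0,0,0.15,0,5,0,0,0.1,0,5,0,0,0.1,0,5,0,0,0,0]'

```text
clock: 21.3
eef_pos: [0.5162, -0.2786, 0.0314]
tool_rot: [0.616, 0.788, 0.0, 0.0]
ft_force: [-2.8, 1.7, 0.6]
grip_width: 0.0587
grasp_force: 67.7
```

carry_out --increments '[5,0,0,0.05,0,5,0,0,0.05,0,5,0,0,0,0,5,0,0,0,0,5,0,0,0,0]'

```text
clock: 21.92
eef_pos: [0.5162, -0.2786, 0.0313]
tool_rot: [0.616, 0.788, 0.0, 0.0]
ft_force: [-5.7, 3.6, 7.1]
grip_width: 0.0587
grasp_force: 68.8
```

Contact. Both ledges carry the stone. Opening and rising.

carry_out --increments '[5.8,0,0,-0.05,0,6.2,0,0,0,0,7,0,0,0,0,7.5,0,0,0,0,7.5,0,0,0,0]'

```text
clock: 22.55
eef_pos: [0.5164, -0.2788, 0.0302]
tool_rot: [0.616, 0.788, 0.0, 0.0]
ft_force: [-0.2, -0.2, 0.2]
grip_width: 0.0751
grasp_force: 0.0
```

carry_out --increments '[7.5,0,0,-1,0,7.5,0,0,-2,0,7.5,0,0,-3,0,7.5,0,0,-3,0,7.5,0,0,0,0]'

```text
clock: 23.18
eef_pos: [0.5185, -0.2799, 0.1241]
tool_rot: [0.616, 0.788, 0.001, 0.004]
ft_force: [-0.4, 0.1, -0.4]
grip_width: 0.0749
grasp_force: 0.0
```

```bash
cat >> h.py <<'E'
def bridge():
    o=bot.get_obs();print(o["ft_force"])
    q=bot.camera("wrist");C=fcloud(q);ax=np.array([-np.sin(np.radians(14)),np.cos(np.radians(14))]);ay=np.array([ax[1],-ax[0]])
    d=C[...,:2]-[.519,-.286];s=d@ax*1000;t=d@ay*1000;g=q["pixels"].max(2);ok=q["range_z"]>0
    P=ok&(abs(C[...,2]-.078)<.003)&(s>80)&(s<160)&(abs(t)<26)&(g<70);print("stop",np.percentile(s[P],[1,99]),np.percentile(t[P],[1,99]))
    S=ok&(g>75)&(abs(t)<40)&(abs(s)<115)&(C[...,2]>.080)&(C[...,2]<.092);print("stone top z",np.median(C[S][:,2]),"ends",np.percentile(s[S],[.2,99.8]))
    for s0 in (-60,-30,0,30,60,80):
        m=S&(abs(s-s0)<3)
        if m.sum()>20: print(s0,np.percentile(t[m],[1,99]),np.median(C[m][:,2]))
    return q
E
python3 - <<'E'
from h import *
bridge();togo(*(np.array([.519,-.286])+.165*np.array([-.242,.970])))
E
```

```text
[-0.43273079  0.13925433 -0.38118373]
stop [121.25895635 148.24336212] [-25.00521921  23.55123071]
stone top z 0.08723144574600328 ends [-79.85725346  98.41061515]
-60 [-29.88960653  28.25233249] 0.08721941183915266
-30 [-29.90060367  28.4264005 ] 0.08726779427847225
0 [-29.83220177  28.25562137] 0.08725076692878883
30 [-29.80139634  28.6994985 ] 0.08724927503198568
60 [-29.61098647  28.38916457] 0.0872377316327551
80 [-29.94642206  28.5362096 ] 0.08728746400050097
tcp [ 0.5174 -0.2792  0.1221] tool y yaw deg 13.92 j [-0.49  0.45  0.1   1.22  0.    0.83] w 0.07518610294520923
to go cm (tool) [15.8  -0.03 -0.04]
```

The stone lies flat, level and in line. Next I'll go behind the sliding stop with closed fingers.

carry_out --increments '[0,4,0,0,0,0,5,0,0,0,0,5,0,0,0,0,2.5,-0.05,0,0,0,0,0,0,0]'

```text
clock: 23.85
eef_pos: [0.4747, -0.117, 0.1194]
tool_rot: [0.615, 0.788, -0.001, -0.001]
ft_force: [0.1, 0.2, 0.1]
grip_width: -0.0006
grasp_force: 0.0
```

carry_out --increments '[0,0,0,3,0,0,0,0,3,0,0,0,0,2,0,0,0,0,1.2,0,0,0,0,0,0]'

```text
clock: 24.48
eef_pos: [0.4754, -0.1191, 0.0273]
tool_rot: [0.617, 0.787, -0.001, -0.001]
ft_force: [-0.5, -0.3, 0.2]
grip_width: 0.0
grasp_force: 0.0
```

Run:
```python
from h import *
c=np.array([.5183,-.286])+.159*np.array([-.242,.970])
togo(c[0],c[1],.030);o=bot.get_obs();print(o["ft_force"])
e=o["eef_pos"];M=R.from_quat(o["tool_rot"]).as_matrix()
for n in ["scene","side"]:
    p=bot.camera(n);C=cloud(p);L=(C-e)@M*1000
    m=(p["range_z"]>0)&(p["pixels"].max(2)<60)&(abs(L[...,0])<14)&(abs(L[...,1])<20)&(L[...,2]>-70)&(C[...,2]>.05)
    z=np.sort(C[m][:,2]);print(n,m.sum(),z[:6],L[m].min(0)[:2],L[m].max(0)[:2])
```

```text
tcp [ 0.4754 -0.1191  0.0273] tool y yaw deg 13.87 j [-0.25  0.37 -0.3   0.9  -0.    1.08] w 1.4843488769935534e-05
to go cm (tool) [-1.34  0.13 -0.27]
[-0.49403643 -0.33796512  0.21361683]
scene 38 [0.06255934 0.06309904 0.06443696 0.06565108 0.06612619 0.06625754] [-9.23459324 -2.5982398 ] [ 8.79571018 16.34878333]
side 49 [0.06760741 0.06767276 0.06874832 0.06877861 0.06989427 0.07028232] [ -7.95580709 -15.30893306] [ 9.34066988 13.15131056]
```

carry_out --increments '[0,-0.5,0.1,0,0,0,-0.5,0,0,0,0,-0.3,0,0,0,0,-0.3,0,0,0,0,-0.3,0,0,0]'

```text
clock: 25.2
eef_pos: [0.482, -0.1364, 0.0286]
tool_rot: [0.616, 0.788, 0.001, 0.0]
ft_force: [0.1, 4.9, 3.2]
grip_width: 0.0001
grasp_force: 2.1
```

carry_out --increments '[0,-0.3,0,0,0,0,-0.3,0,0,0,0,-0.3,0,0,0,0,-0.3,0,0,0,0,-0.3,0,0,0]'

```text
clock: 25.82
eef_pos: [0.4855, -0.1516, 0.0283]
tool_rot: [0.616, 0.788, 0.0, 0.0]
ft_force: [1.5, 4.4, 2.7]
grip_width: 0.0002
grasp_force: 2.0
```

Run:
```python
from h import *
c=np.array([.5183,-.286])+.128*np.array([-.242,.970])
togo(c[0],c[1]);print(bot.get_obs()["ft_force"])
```

```text
tcp [ 0.4855 -0.1516  0.0283] tool y yaw deg 13.92 j [-0.3   0.4  -0.25  0.92  0.    1.03] w 0.00017942307057362708
to go cm (tool) [-1.04 -0.07  0.  ]
[1.49060792 4.44675821 2.65070855]
```

Pushing steadily at about 4.5 N, with about 10 mm left. Smaller steps from here.

carry_out --increments '[0,-0.15,0,0,0,0,-0.15,0,0,0,0,-0.15,0,0,0,0,-0.15,0,0,0,0,-0.1,0,0,0]'

```text
clock: 26.45
eef_pos: [0.4871, -0.158, 0.0283]
tool_rot: [0.616, 0.788, 0.0, -0.0]
ft_force: [1.1, 5.3, 3.4]
grip_width: -0.0001
grasp_force: 2.4
```

carry_out --increments '[0,-0.1,0,0,0,0,-0.1,0,0,0,0,-0.05,0,0,0,0,0,0,0,0,0,0,0,0,0]'

```text
clock: 27.08
eef_pos: [0.4876, -0.1604, 0.0283]
tool_rot: [0.616, 0.788, 0.0, -0.0]
ft_force: [1.2, 4.9, 3.3]
grip_width: 0.0
grasp_force: 2.3
```

carry_out --increments '[0,-0.1,0,0,0,0,-0.1,0,0,0,0,-0.1,0,0,0,0,0,0,0,0,0,0,0,0,0]'

```text
clock: 27.7
eef_pos: [0.4879, -0.1617, 0.0283]
tool_rot: [0.616, 0.788, 0.001, -0.001]
ft_force: [-0.6, 8.7, 5.6]
grip_width: 0.0002
grasp_force: 4.4
```

Run:
```python
from h import *
c=np.array([.5183,-.286])+.128*np.array([-.242,.970])
togo(c[0],c[1]);q=bridge()
p=bot.camera('scene')
a=cv2.resize(p['pixels'][265:395,145:305],(492,400),interpolation=cv2.INTER_CUBIC)
b=cv2.resize(q['pixels'],(300,225));cc=np.zeros((400,792,3),np.uint8);cc[:,:492]=a;cc[:225,492:]=b;cv2.imwrite('pics/s8.png',cc)
C=cloud(p);ax=np.array([-np.sin(np.radians(14)),np.cos(np.radians(14))])
d=C[...,:2]-[.519,-.286];s=d@ax*1000;t=d@[ax[1],-ax[0]]*1000
m=(C[...,2]>.082)&(C[...,2]<.092)&(p["pixels"].max(2)>80)&(abs(t)<40)&(abs(s)<130);print("stone",np.percentile(s[m],[.5,99.5]))
m=(abs(C[...,2]-.078)<.003)&(p["pixels"].max(2)<70)&(abs(t)<26)
for k in (s>60,s<-60): print("stop",(m&k).sum(),np.percentile(s[m&k],[2,98]))
```

```text
tcp [ 0.4879 -0.1617  0.0283] tool y yaw deg 13.99 j [-0.32  0.41 -0.23  0.93  0.    1.  ] w 0.000224682131978197
to go cm (tool) [-0.   -0.06 -0.  ]
[-0.58261293  8.70244823  5.55850453]
stop [ 88.47899144 138.69671361] [-23.44088617  18.98505881]
stone top z 0.08305175649168897 ends [87.52498647 89.84709002]
stone [-88.90050235  87.22048917]
stop 126 [ 94.2147069  132.24458713]
stop 184 [-116.73927166  -91.53299894]
```

View pics/s8.png

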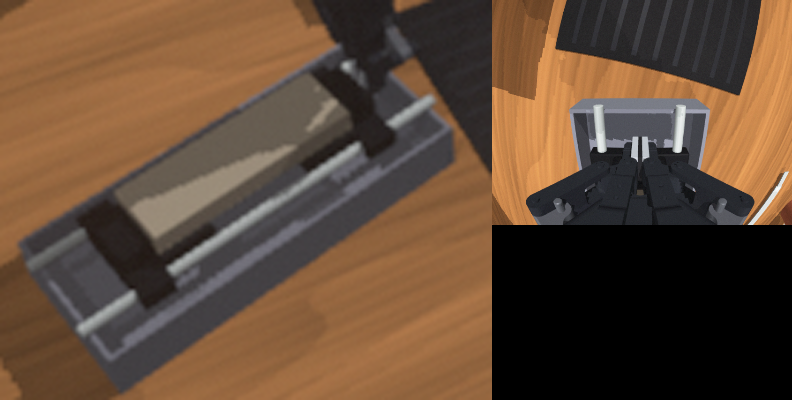

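The stone sits between both stops and the force is rising. A small extra push will confirm it's snug.

carry_out --increments '[0,-0.1,0,0,0,0,-0.1,0,0,0,0,0,0,0,0,0,0,0,0,0,0,0,0,0,0]'

```text
clock: 28.42
eef_pos: [0.4879, -0.1616, 0.0283]
tool_rot: [0.615, 0.788, 0.003, -0.003]
ft_force: [-1.1, 14.4, 7.5]
grip_width: 0.0002
grasp_force: 7.0
```

carry_out --increments '[0,-0.1,0,0,0,0,-0.1,0,0,0,0,0,0,0,0,0,0,0,0,0,0,0,0,0,0]'

```text
clock: 29.05
eef_pos: [0.4879, -0.1615, 0.0284]
tool_rot: [0.615, 0.789, 0.004, -0.004]
ft_force: [-1.5, 20.4, 10.8]
grip_width: -0.0002
grasp_force: 9.7
```

No further travel at 20 N, so the stone is snug. Backing off, rising and checking.

carry_out --increments '[0,0.6,0,0,0,0,0.8,0,0,0,0,0.6,0,0,0,0,0,0,-3,0,0,0,0,-4,0]'

```text
clock: 29.68
eef_pos: [0.4829, -0.1481, 0.0977]
tool_rot: [0.616, 0.787, -0.001, -0.001]
ft_force: [1.1, -0.7, 0.8]
grip_width: -0.0004
grasp_force: 0.0
```

carry_out --increments '[0,-3,0,-4,0,0,-5,0,0,0,0,-4,0,0,0,0,0,0,0,0,0,0,0,0,0]'

```text
clock: 30.3
eef_pos: [0.5125, -0.2643, 0.1377]
tool_rot: [0.616, 0.787, -0.0, -0.001]
ft_force: [0.5, 0.0, -0.3]
grip_width: -0.0002
grasp_force: 0.0
```

Run:
```python
from h import *
np.set_printoptions(precision=4,suppress=True)
q=bridge();togo(.519,-.286)
p=bot.camera("scene")
for x in ("board","tumbler"): print(x,[(round(float(r["p"]),2),w(p,r["xyz"])) for r in bot.place_of(p,x)[:1]])
C=cloud(p);ax=np.array([-np.sin(np.radians(14)),np.cos(np.radians(14))])
d=C[...,:2]-[.519,-.286];s=d@ax*1000;t=d@[ax[1],-ax[0]]*1000
m=(C[...,2]>.082)&(C[...,2]<.092)&(p["pixels"].max(2)>80)&(abs(t)<40)&(abs(s)<130);print("stone",m.sum(),np.percentile(s[m],[.5,99.5]))
m=(abs(C[...,2]-.078)<.003)&(p["pixels"].max(2)<70)&(abs(t)<26)
for k in (s>60,s<-60):
  if (m&k).sum()>5: print("stop",(m&k).sum(),np.percentile(s[m&k],[2,98]))
```

```text
[ 0.4952  0.0446 -0.3006]
stop [ 89.0941 116.2399] [-24.9843  23.4038]
stone top z 0.0872272901482287 ends [-42.8908  88.5616]
-30 [-30.2237  29.0692] 0.08704993269588725
0 [-29.9323  28.0793] 0.08724031869387686
30 [-29.6228  28.8893] 0.08717093803197853
60 [-29.6796  28.2486] 0.08726962755931159
80 [-29.9683  28.3688] 0.0872838340775084
tcp [ 0.5126 -0.2638  0.1378] tool y yaw deg 13.93 j [-0.48  0.43  0.1   1.25 -0.    0.85] w 0.00017256636100466513
to go cm (tool) [-2.31  0.09 -0.  ]
board [(0.62, array([0.5194, 0.3851, 0.0012]))]
tumbler [(0.9, array([0.5058, 0.3072, 0.0168]))]
stone 1505 [-89.2241  88.6354]
stop 119 [ 93.9275 117.0599]
stop 189 [-116.5953  -91.4494]
```

```bash
python3 -c "
from workcell import bot
print(bot.job_done())"
```

```text
the job is handed in; nothing more can be done
None
```

The whetstone lies flat, level and in line on the bridge ledges, held snugly between both stops (no further travel at a 20 N push); the board and tumbler still stand in the drainer, and the job was handed in at about 30 s, with no verdict returned.

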